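Zero the blend probe over the white reference

ROBOT

A 6-joint arm with a two-finger parallel gripper is mounted at the origin on the work surface. World frame = base frame: x ahead of the robot, y to its left, z up, the work surface at z = 0. Lengths are in m, angles in degrees, forces in N, time in s.
With the tool pointing down it reaches from about 0.3 to 0.75 m from the base axis. Payload 8.5 kg.
Tool frame: the origin (TCP) lies on the centre line of the jaws, within the pads' length; the fingertips stand 11 mm ahead of it and the grasp point (between the pads) lies 8 mm behind it; z points along the fingers, y is the line along which they close (so a half turn about z gives the same grasp; the last joint's range is limited). The gripper opens to 85 mm and grips with 20 to 120 N. Pads are 22 mm wide; open, the fingers measure 114 mm over their backs; the gripper's body (76 mm by 85 mm) begins 54 mm behind the grasp point. The pads swing forward as they close: fully open they stand 13 mm farther back than shut.
Start: joints at [55.388, 21.807, 74.336, -0, 83.858, -12.336], TCP at [0.208, 0.509, 0.22] pointing down, gripper open.
Joint ranges: [-178.18, 178.18], [-50.72, 133.34], [12.68, 142.11], [-81.47, 261.47], [9.98, 163.14], [-165.26, 165.26]. Speed limits (degrees/s): [136.94, 136.94, 180, 180, 180, 180].

INTERFACE

Orientations are given as a 3x3 rotation matrix whose columns are the frame's x, y, z axes.
In Python, from rig import env gives the robot as it stands.
- The arm moves only by the tool nudge_tcp, called after "Call:" as name(argument=value, ...) on one line, values as JSON. Schema: {"type":"object","properties":{"moves":{"type":"array","items":{"type":"number"},"minItems":5,"maxItems":50},"clamp_n":{"type":"number"},"only":{"type":"string"},"quiet":{"type":"boolean"},"lines":{"type":"string"}},"required":["moves"],"additionalProperties":false}. moves is one flat list of numbers that holds 1 to 10 rows one after another, with no inner brackets; each row has 5 numbers: dx, dy, dz in m, then a turn about the tool's z in degrees, then the finger opening in m; each row shifts and turns the commanded pose from where the row before left it, along the tool's axes as they then stand; what a row does not reach is not made up. A row lasts 1/10 s, in which the tool goes at most 0.05 m and 8.59 degrees, less where a joint would pass 70% of its speed; a pose out of reach is approached as far as the arm can. The fingers move at their own pace and stop on an object; clamp_n is the grip in N (left out, the last holds). Time passes only in rows, so rows that do not move let the fingers close. The tool returns the time, the measured TCP pose, the force, the opening and the grip force at its end. only (a regular expression) keeps the lines of the reply that match it, lines (a string "A,B") keeps lines A to B, and quiet returns only ok. Input that does not fit is refused with a message, and nothing moves.
- env.observe(): the state, without advancing time (a new reading comes with each control period).
- env.get_image(name): name is "side" or "top"; returns a dict with "pixels" (480x640x3 uint8, red, green, blue), "K" (3x3 intrinsics, pixels), "extrinsics" (4x4, takes a point from world to camera coordinates). Camera axes: x right, y down, z forward; pixel columns grow to the right and rows downward; lengths in m; the calibration is good to about 2 mm. A picture is of the moment at which its call begins. There is no depth.
- env.close_job(): hands the job in; it is judged then, once.
The state is a dict: "time_s": time; "q": joint angles; "qvel": joint speeds; "joint_efforts": joint torques, N m; "position": TCP position; "tool_rot": TCP orientation; "ft_force": force on the tool from outside, world axes, zero at the start; "wrist_torque": the same for the moment, N m; "grip_width": finger opening in m; "gripper_force": force on a finger pad.
Only numpy, scipy, OpenCV 4.12 (cv2) and the standard library are available. Lean on these libraries where they do the work, as an engineer would, in place of code of your own. Each camera call takes 0.05 s, during which the arm holds its last target. There are 200 camera calls.

TASK

Zero the blue-headed probe: set the white-faced reference puck down gently, face up, in the round nest in the calibration station's open drawer, let it go, and slide the drawer fully shut. Then take the blue-headed probe from its rack and lower it upright through the blue guide on the station's top, never touching the station, until the red band on its rod is level with the top of the guide, and finish still holding it there, centred in the bore and still. Leave the yellow probe, the black puck and everything else on the bench where they are.

Things in the scene. Friction and masses are not known exactly. Their poses are not given: they have to be found in the camera images.
- station: White calibration station, fixed: hollow housing 140 deep (x) x 180 wide (y) x 90 high, open to the front. Origin: middle of its footprint, on the bench; its own -x is its front (drawer side); yaw varies. Top plate 12 thick (78 to 90 above the bench); the blue guide block in it, 50 x 50, spans 78 to 96.
- guide (a point): Centre of the guide bore's mouth, on the top face of the blue guide block (96 above the bench, 20 ahead of the station's origin towards its front). Round vertical bore, 22 diameter, 18 long, right through. Axes as the station's.
- drawer (a joint): Opening of the station's drawer in m: 0 fully shut, grows as it slides out towards the station's front (-x); it starts 0.105 to 0.125 open, 0.13 is the stop. It slides with about 2 N of friction and stays where it is left; no catch; a solid stop at 0.
- nest (a point): Centre, on the drawer floor (14 above the bench), of the orange nest ring: inner diameter 60, wall 4, 6 high. Drawer shut: straight under the guide bore. Tray inside 142 wide (y), its side walls rise to 30 above the bench; the drawer's grey front panel, 12 thick, rises to 75 above the bench, inner face 44 ahead of the nest centre. Axes as the station's; moves with the drawer.
- pull (a point): Middle of the foremost face of the drawer's black pull, a bar 100 wide (y), 12 high, sticking out 18 from the front panel, 58 above the bench. Push it along the station's +x to shut the drawer. Moves with the drawer.
- white_puck: Reference puck to load: aluminium cylinder, 44 diameter, 34 high, with a white top face, about 130 g. Origin: centre of its underside, z up. It stands loose on the bench, and may have changed places with the black one.
- black_puck: The other reference puck: same cylinder, 44 diameter, 34 high, black top face. Origin: centre of its underside. Leave alone.
- probe: Cordless probe, about 120 g: steel rod, 10 diameter, 110 long, below a blue cylindrical head, 22 diameter, 45 high, with a clear cap 2 high. Red band, 6 tall, centred 40 above the tip. Origin: centre of the tip's underside, z up to the head. It stands upright in one of the rack's two holes, tip 15 above the bench, 0.5 play around; may have changed places with the yellow one.
- probe_tip (a point): Centre of the underside of the blue-headed probe's tip (same as the probe's origin).
- spare_probe: Spare probe: same shape, yellow head, black band. Origin: centre of its tip's underside. Leave alone.
- rack: Grey probe rack, fixed to the bench: block 60 (x) x 160 (y) x 60 high on a base 90 x 180 x 6. Two upright holes, 45 deep (floor 15 above the bench), 45 to either side of the middle along its y. Origin: middle of its footprint; its yaw varies.
- beaker: Empty clear beaker, 72 diameter at the rim, 95 high. Origin: centre of its underside. Leave alone.
- jar: Amber glass jar with a black cap, 60 diameter, 85 high. Origin: centre of its underside. Leave alone.
- scoop: Steel spoon, 180 long, lying on the bench; origin under its middle. Leave alone.

How it is judged (in metres and radians):
On the way, in this order (a step that is already met when the one before it is completed fails the run):
1. the white-faced puck stands in the nest of the open drawer, face up and let go (horizontal distance between white_puck and nest below 0.011 m and z of white_puck in the frame of nest between -0.004 and 0.004 m and angle between white_puck's own z axis and vertical below 0.1 rad and value of joint drawer above 0.05 m and contact force between the fingers and white_puck below 0.1 N), for 0.2 s.
2. the drawer is fully shut with the puck in its nest (horizontal distance between white_puck and nest below 0.011 m and z of white_puck in the frame of nest between -0.004 and 0.004 m and angle between white_puck's own z axis and vertical below 0.1 rad and value of joint drawer below 0.004 m), for 0.2 s.
3. the blue-headed probe is held in the guide, centred, its red band level with the guide's top (all of step 2 and z of probe_tip in the frame of guide between -0.047 and -0.033 m and horizontal distance between probe_tip and guide below 0.0035 m and angle between probe's own z axis and vertical below 0.08 rad and contact force between the fingers and probe above 1 N and contact force between probe and station below 0.2 N and contact force between probe and white_puck below 0.2 N), for 0.3 s.
At the end, for the whole second after the job is handed in: Puck face up in the nest (within 11 mm of centre), drawer shut within 4 mm; fingers hold the blue-headed probe still, upright (4.5 degrees), tip within 3.5 mm of the bore axis, red band middle within 7 mm of the guide top, touching neither station nor puck (all of step 3 and linear speed of probe below 0.01 m/s); the arm keeps its last pose, push and grip.
It fails at once if the blue-headed probe touches the station (bore wall, guide, drawer) (contact force between probe and station above 0.5 N).
It fails at once if the probe touches the reference puck (contact force between probe and white_puck above 0.5 N).
It fails at once if the puck is dropped into the drawer: let go more than 15 mm above its floor (contact force between the fingers and white_puck below 0.05 N and horizontal distance between white_puck and nest below 0.05 m and z of white_puck in the frame of nest above 0.015 m).
It fails at once if the yellow probe, black puck, beaker, jar or spoon is moved by more than 20 mm (distance of any of spare_probe, black_puck, beaker, jar, scoop from where it was at the start of the episode above 0.02 m).
It also fails if it takes over 72 s, if anything falls off the work surface, if the arm or the gripper's body presses on something with over 40 N, if the wrist force passes 120 N, or if a joint passes its speed limit or range.

## Working session

There is one attempt and no reset: what is moved stays moved. The work goes in short steps, Python scripts to look and compute and a tool call to move; the robot and the scene stay as the last step left them, time stands still between calls to the robot, and variables do not carry over. Pictures are saved under pics/ and viewed, at most 10 in all, crops included, and the job is handed in when it is done.

```bash
mkdir -p pics; ls
```

Run:
```python
from rig import env
import cv2,numpy as np,pickle
D={}
for n in("top","side"):
    d=env.get_image(n);D[n]=d;cv2.imwrite(f"pics/{n}0.png",d["pixels"][:,:,::-1])
    print(n,np.round(d["K"],1).tolist(),np.round(d["extrinsics"],4).tolist())
pickle.dump(D,open("d0.pkl","wb"))
o=env.observe();print(o["time_s"],o["position"],np.round(o["tool_rot"],3).tolist(),o["grip_width"])
```

```text
pics
rig.py
top [[525.4, 0.0, 313.8], [0.0, 525.4, 238.5], [0.0, 0.0, 1.0]] [[0.0069, -1.0, -0.004, 0.0419], [-0.9926, -0.0064, -0.1215, 0.5919], [0.1215, 0.0048, -0.9926, 1.2595], [0.0, 0.0, 0.0, 1.0]]
side [[535.6, 0.0, 317.9], [0.0, 535.6, 236.7], [0.0, 0.0, 1.0]] [[-0.981, -0.1939, -0.0031, 0.5693], [-0.1221, 0.6298, -0.7671, 0.1115], [0.1507, -0.7522, -0.6415, 1.0599], [0.0, 0.0, 0.0, 1.0]]
0.1 [0.2083307  0.50872545 0.21938429] [[-0.925, 0.379, -0.001], [0.379, 0.925, -0.001], [0.0, -0.001, -1.0]] 0.08555176334980004
```

View pics/top0.png

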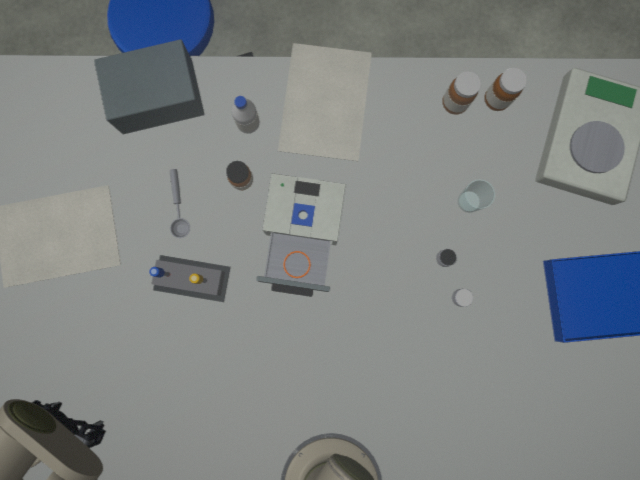

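View pics/side0.png

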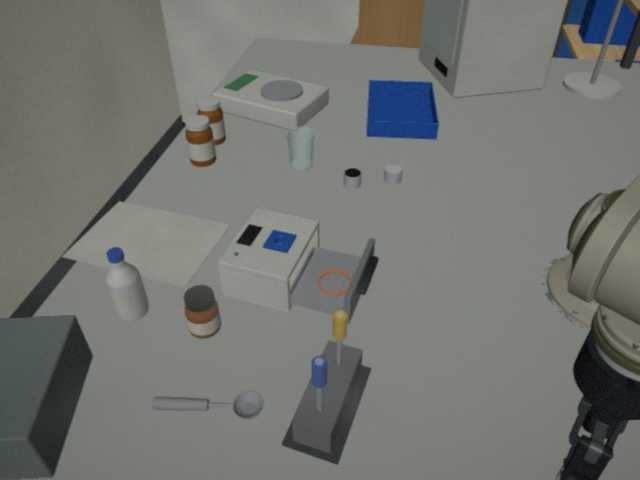

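The top view shows the guide at about (303,215), nest ring (298,264), white puck (463,298), black puck (448,258), blue probe (157,272) and yellow probe (195,279). The side view has the same items: guide (280,241), ring (335,282), white puck (393,174), blue head (319,371).

Create h.py:
```python
import cv2,numpy as np
def ray(d,uv):
    E=d["extrinsics"];R,t=E[:3,:3],E[:3,3]
    return -R.T@t, R.T@np.linalg.inv(d["K"])@np.array([uv[0],uv[1],1.])
def onz(d,uv,z):
    c,v=ray(d,uv);return c+v*(z-c[2])/v[2]
def proj(d,p):
    E=d["extrinsics"];q=d["K"]@(E[:3,:3]@np.asarray(p)+E[:3,3]);return q[:2]/q[2]
def tri(d1,u1,d2,u2):
    P=[d["K"]@d["extrinsics"][:3] for d in(d1,d2)]
    X=cv2.triangulatePoints(P[0],P[1],np.array(u1,float).reshape(2,1),np.array(u2,float).reshape(2,1));return (X[:3]/X[3]).ravel()
def mask(d,lo,hi,box):
    hsv=cv2.cvtColor(np.ascontiguousarray(d["pixels"]),cv2.COLOR_RGB2HSV);m=cv2.inRange(hsv,np.array(lo),np.array(hi))
    x0,y0,x1,y1=box;k=np.zeros_like(m);k[y0:y1,x0:x1]=m[y0:y1,x0:x1];return k
def big(m):
    return max(cv2.findContours(m,cv2.RETR_EXTERNAL,cv2.CHAIN_APPROX_NONE)[0],key=cv2.contourArea)
def cen(c):
    M=cv2.moments(c);return np.array([M["m10"]/M["m00"],M["m01"]/M["m00"]])
BLUE=([100,120,40],[130,255,255]);OR=([3,120,80],[18,255,255]);YE=([15,120,80],[32,255,255])
```

Run:
```python
from h import *
import pickle
D=pickle.load(open("d0.pkl","rb"));T,S=D["top"],D["side"]
np.set_printoptions(precision=4,suppress=True)
def g(col,bt,bs,z,name):
    for n,d,b in(("top",T,bt),("side",S,bs)):
        c=big(mask(d,*col,b));w=np.array([onz(d,p[0],z) for p in c])
        r=cv2.minAreaRect((w[:,:2]*1000).astype(np.float32))
        print(name,n,"cen",cen(c),onz(d,cen(c),z)[:2],"rect",np.round(r[0],1),np.round(r[1],1),round(r[2],1), "ell",np.round(cv2.minEnclosingCircle((w[:,:2]*1000).astype(np.float32))[0],1))
g(BLUE,(280,195,325,235),(255,220,305,260),.096,"guide")
g(OR,(275,245,320,285),(310,260,360,300),.020,"nest")
g(([0,0,170],[180,60,255]),(445,280,485,315),(380,160,406,178),.034,"white")
bt=cen(big(mask(T,*BLUE,(140,255,175,290))));bs=cen(big(mask(S,*BLUE,(305,350,335,395))))
yt=cen(big(mask(T,*YE,(180,265,210,290))));ys=cen(big(mask(S,*YE,(325,305,355,345))))
print("blue",bt,bs,tri(T,bt,S,bs),"yel",yt,ys,tri(T,yt,S,ys))
for d,n,b in((T,"top",(440,270,490,320)),(S,"side",(375,155,412,195)),(T,"rack",(140,250,235,305))):
    x=d["pixels"][b[1]:b[3],b[0]:b[2]][:,:,::-1];cv2.imwrite(f"pics/c_{n}.png",cv2.resize(x,None,fx=8 if n!="rack" else 4,fy=8 if n!="rack" else 4))
a,b,c=[cv2.imread(f"pics/c_{n}.png") for n in("top","side","rack")]
H=np.zeros((600,800,3),np.uint8);
H[:a.shape[0],:a.shape[1]]=a;H[:b.shape[0],420:420+b.shape[1]]=b;c=c[:195];H[405:405+c.shape[0],:c.shape[1]]=c
cv2.imwrite("pics/comb.png",H)
```

```text
guide top cen [302.6467 214.4109] [0.6414 0.0723] rect [641.6  72.3] [46.8 47.8] 82.6 ell [641.3  71.6]
guide side cen [279.2995 240.989 ] [0.641  0.0774] rect [641.2  76.7] [54.3 49.3] 81.7 ell [640.1  76.5]
nest top cen [296.523  264.1267] [0.5291 0.0884] rect [529.6  88.5] [64.7 62.1] 0.5 ell [529.3  88.3]
nest side cen [333.5789 281.2807] [0.5309 0.0903] rect [531.   90.8] [69.6 62.5] 81.0 ell [528.6  90.9]Traceback (most recent call last):
  File "<stdin>", line 12, in <module>
  File "<stdin>", line 7, in g
  File "h.py", line 16, in big
    return max(cv2.findContours(m,cv2.RETR_EXTERNAL,cv2.CHAIN_APPROX_NONE)[0],key=cv2.contourArea)
ValueError: max() iterable argument is empty
```

Run:
```python
from h import *
import pickle
D=pickle.load(open("d0.pkl","rb"));T,S=D["top"],D["side"]
np.set_printoptions(precision=4,suppress=True)
print(T["pixels"][298,450:478,1],S["pixels"][160:192,393,1])
bt=cen(big(mask(T,*BLUE,(140,255,175,290))));bs=cen(big(mask(S,*BLUE,(305,350,335,395))))
yt=cen(big(mask(T,*YE,(180,265,210,290))));ys=cen(big(mask(S,*YE,(325,305,355,345))))
print("blue",bt,bs,tri(T,bt,S,bs),"yel",yt,ys,tri(T,yt,S,ys))
for n,d,b,t in(("top",T,(445,280,485,315),0),("side",S,(382,160,406,190),0)):
    g=cv2.cvtColor(np.ascontiguousarray(d["pixels"]),cv2.COLOR_RGB2GRAY)[b[1]:b[3],b[0]:b[2]]
    bg=np.median(g)
    for thr in(150,165,180,195):
        m=(g>thr).astype(np.uint8)*255
        if m.any():
            c=big(m);u=cen(c)+[b[0],b[1]] if cv2.contourArea(c)>0 else None;print(n,bg,thr,cv2.contourArea(c),u,None if u is None else onz(d,u,.034))
P=[]
for d,b,f in((T,(440,275,490,320),8),(S,(375,155,412,195),8),(T,(140,250,235,305),4),(S,(280,300,375,465),3)):
    P.append(cv2.resize(d["pixels"][b[1]:b[3],b[0]:b[2]][:,:,::-1],None,fx=f,fy=f))
H=np.zeros((600,800,3),np.uint8)
for p,(x,y) in zip(P,((0,0),(420,0),(0,370),(400,330))):
    p=p[:600-y,:800-x];H[y:y+p.shape[0],x:x+p.shape[1]]=p
cv2.imwrite("pics/comb.png",H)
```

```text
[143 132 116 107 113 138 156 159 161 159 160 159 160 158 158 158 160 159
 160 158 158 158 153 146 145 142 143 142] [131 132 132 132 140 141 144 145 144 144 143 143 144 141 130 132 127 127
 130 130 131 129 131 131 129 134 133 134 132 133 131 134]
blue [155.4653 271.4295] [318.7921 374.246 ] [0.5006 0.3996 0.1456] yel [195.2559 278.1333] [339.2607 327.0035] [0.4865 0.31   0.1451]
top 143.0 150 192.5 [464.0095 297.1654] [ 0.4503 -0.3207  0.034 ]
```

View pics/comb.png

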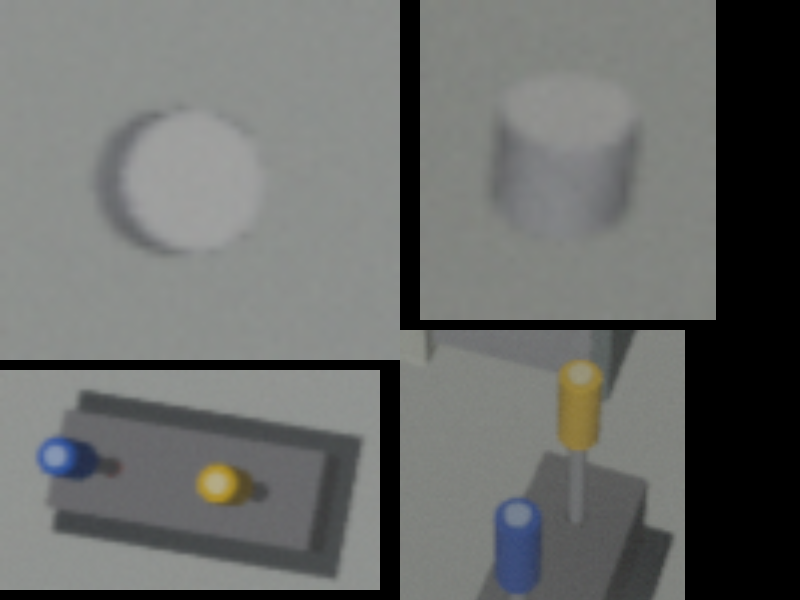

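The crop shows the white puck upright and alone, its top centre at top-view pixel (464,297), and blue and yellow probes upright in the rack with blue at the outer hole. Positions are consistent, so I'm moving to the puck with tool y along the station's y.

Create go.py:
```python
# usage: go.py x y z [yaw of tool y axis, deg]: prints the tool-frame difference
import sys;from h import *;from rig import env
o=env.observe();R=o["tool_rot"];a=[float(v) for v in sys.argv[1:]]
d=R.T@(np.array(a[:3])-o["position"]);y=np.degrees(np.arctan2(R[1,1],R[0,1]))
print("d",np.round(d,4),"turn",round(-(a[3]-y),2) if len(a)>3 else "","tilt",np.round(R[:2,2],4),"t",o["time_s"],"q",np.round(o["q"],0),"w",o["grip_width"],"ft",np.round(o["ft_force"],1))
```

```text
(no output)
```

Call:
nudge_tcp(moves=[0,0,0,-7.2,0.07,0,0,0,-7.1,0.07,-0.018,-0.0394,0,0,0.07,-0.018,-0.0394,0,0,0.07,-0.018,-0.0394,0,0,0.07,-0.018,-0.0394,0,0,0.07,-0.018,-0.0394,0,0,0.07,-0.018,-0.0394,0,0,0.07,-0.018,-0.0394,0,0,0.07,-0.018,-0.0394,0,0,0.07], clamp_n=40)

```text
time_s: 1.1
position: [0.3072, 0.1752, 0.2199]
tool_rot: [[-0.99, 0.138, -0.0], [0.138, 0.99, -0.0], [-0.0, -0.0, -1.0]]
ft_force: [0.9, 0.5, 0.6]
grip_width: 0.0703
gripper_force: 0.0
```

Call:
nudge_tcp(moves=[-0.018,-0.0394,0,0,0.07,-0.018,-0.0394,0,0,0.07,-0.018,-0.0394,0,0,0.07,-0.018,-0.0394,0,0,0.07,-0.018,-0.0394,0,0,0.07,-0.018,-0.0394,0,0,0.07,-0.018,-0.0394,0,0,0.07,-0.018,-0.0394,0,0,0.07,-0.018,-0.0394,0,0,0.07,0,0,0,0,0.07])

```text
time_s: 2.1
position: [0.4194, -0.201, 0.2191]
tool_rot: [[-0.99, 0.143, -0.0], [0.143, 0.99, -0.001], [0.0, -0.001, -1.0]]
ft_force: [0.3, -0.5, 0.6]
grip_width: 0.0699
gripper_force: 0.0
```

```bash
python3 go.py .4503 -.3207 .020 82
```

```text
d [-0.0477 -0.1139  0.1992] turn -0.2 tilt [-0.0004 -0.0005] t 2.1 q [ -40.   13.   87.   -0.   80. -122.] w 0.06990203896913375 ft [ 0.3 -0.5  0.6]
```

Call:
nudge_tcp(moves=[-0.016,-0.038,0,0,0.07,-0.016,-0.038,0,0,0.07,-0.0157,-0.0379,0,0,0.07,0,0,0.045,0,0.07,0,0,0.045,0,0.07,0,0,0.03,0,0.07,0,0,0.02,0,0.07,0,0,0,0,0.07,0,0,0,0,0.07])

```text
time_s: 3.0
position: [0.4502, -0.3161, 0.0805]
tool_rot: [[-0.99, 0.138, 0.0], [0.138, 0.99, -0.0], [-0.0, -0.0, -1.0]]
ft_force: [0.1, -0.7, 0.4]
grip_width: 0.0701
gripper_force: 0.0
```

```bash
python3 go.py .4503 -.3207 .020 82
```

Run:
```python
from rig import env
import cv2,numpy as np
t=env.get_image("top")["pixels"][230:360,400:530,::-1];s=env.get_image("side")["pixels"][90:220,320:450,::-1]
cv2.imwrite("pics/p1.png",cv2.resize(np.hstack([t,s]),None,fx=3,fy=3))
```

```text
d [-0.0007 -0.0046  0.0605] turn 0.04 tilt [ 0.0001 -0.    ] t 3.0 q [ -47.   30.   86.    0.   64. -129.] w 0.07008507881339698 ft [ 0.1 -0.7  0.4]
```

View pics/p1.png

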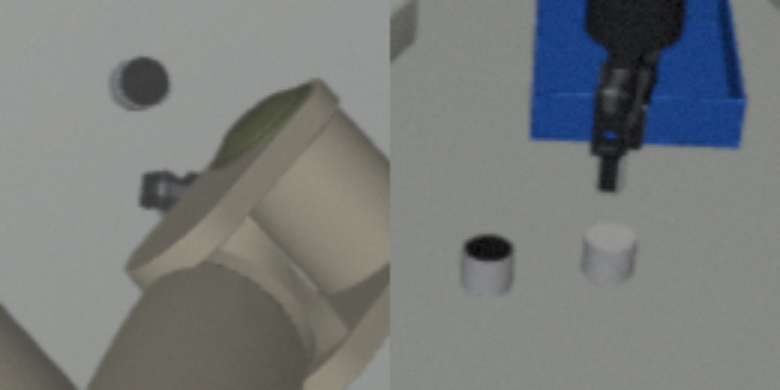

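The side crop shows the fingers (crop column 608) in line with the white puck (610), and nothing was disturbed. Descending and gripping.

Call:
nudge_tcp(moves=[-0.0007,-0.0046,0.02,0,0.07,0,0,0.02,0,0.07,0,0,0.0205,0,0.07,0,0,0,0,0.07,0,0,0,0,0.035,0,0,0,0,0.035,0,0,0,0,0.035,0,0,0,0,0.035,0,0,0,0,0.035], clamp_n=40)

```text
time_s: 4.0
position: [0.4509, -0.3215, 0.0217]
tool_rot: [[-0.99, 0.139, 0.003], [0.139, 0.99, -0.003], [-0.003, -0.002, -1.0]]
ft_force: [-1.0, 0.8, 8.9]
grip_width: 0.035
gripper_force: 4.6
```

Call:
nudge_tcp(moves=[0,0,-0.02,0,0.035,0,0,-0.04,0,0.035,0,0,-0.04,0,0.035,0,0,-0.04,0,0.035,0,0,0,0,0.035])

```text
time_s: 4.5
position: [0.4518, -0.3225, 0.166]
tool_rot: [[-0.99, 0.138, 0.008], [0.138, 0.99, -0.009], [-0.009, -0.008, -1.0]]
ft_force: [0.9, 0.0, -0.5]
grip_width: 0.0354
gripper_force: 0.0
```

```bash
python3 go.py .5295 .0887 .160 82
```

Run:
```python
from rig import env
from h import *
import pickle
d=env.get_image("top");D={"top":d}
c=big(mask(d,*OR,(275,245,320,285)));print(onz(d,cen(c),.02),cv2.contourArea(c))
cv2.imwrite("pics/p2.png",env.get_image("side")["pixels"][50:250,250:500,::-1])
```

```text
d [-0.02    0.4181  0.0029] turn 0.04 tilt [ 0.0082 -0.009 ] t 4.5 q [ -48.   25.   79.    0.   75. -130.] w 0.035381422105700396 ft [ 0.9  0.  -0.5]
[0.52883778 0.08952674 0.02      ] 25.0
```

View pics/p2.png

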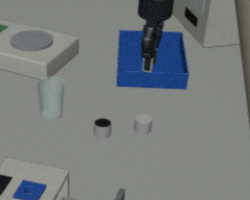

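The side crop shows the white puck still standing at about full-image pixel (393,174); the grip closed without it. Checking the position from both views.

Run:
```python
from rig import env
from h import *
import pickle
D=pickle.load(open("d0.pkl","rb"));T,S=D["top"],D["side"]
print("side top centre",onz(S,(393.4,169),.034),"bottom",onz(S,(393.4,184),0.0))
print("tri",tri(T,(464,297.2),S,(393.4,169)))
print("proj",proj(S,[.4503,-.3207,.034]),proj(T,[.4503,-.3207,.034]))
n=env.get_image("side")["pixels"];a=n[140:200,360:430].astype(int)-S["pixels"][140:200,360:430]
print("change near puck",np.abs(a).max(2).__gt__(25).sum(), np.argwhere(np.abs(a).max(2)>25).mean(0) if (np.abs(a)>25).any() else "")
t=env.get_image("top")["pixels"]
vis=np.hstack([cv2.resize(n[50:210,330:430],None,fx=3.5,fy=3.5),cv2.resize(t[240:360,420:520],None,fx=4,fy=4)[:480].repeat(1,0) if 0 else cv2.resize(t[230:390,400:500],None,fx=3.5,fy=3.5)])
cv2.imwrite("pics/p3.png",vis[:,:,::-1])
o=env.observe();print(o["position"],proj(S,o["position"]),proj(T,o["position"]))
```

```text
side top centre [ 0.44993197 -0.3182886   0.034     ] bottom [ 0.44555299 -0.30212739  0.        ]
tri [ 0.45013309 -0.32123846  0.03212923]
proj [393.33765183 168.47230561] [463.99265619 297.1666156 ]
change near puck 0 
[ 0.44973134 -0.32052313  0.15890223] [398.1771788  123.71710035] [479.81700176 296.81875965]
```

View pics/p3.png

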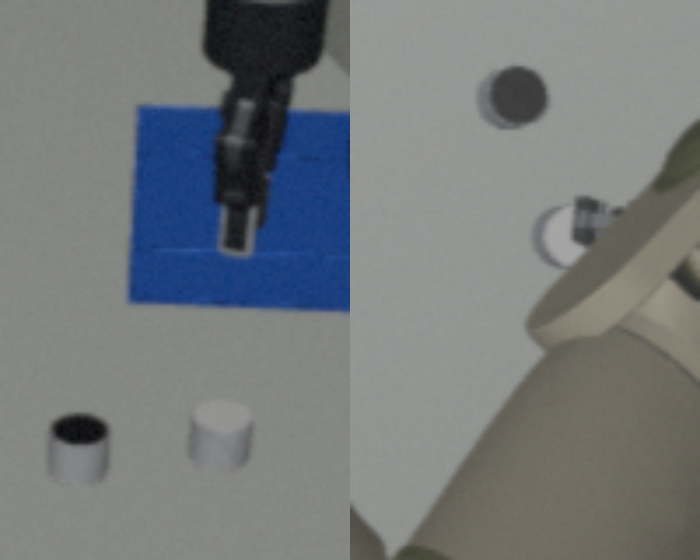

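Run:
```python
from rig import env
from h import *
import pickle
D=pickle.load(open("d0.pkl","rb"))
np.set_printoptions(precision=4,suppress=True,linewidth=200)
o=env.observe();p=o["position"];R=o["tool_rot"];print(p,o["grip_width"],o["ft_force"])
N={n:env.get_image(n) for n in("top","side")}
pickle.dump(N,open("d1.pkl","wb"))
for n in N: print(n,"ext same",np.abs(N[n]["extrinsics"]-D[n]["extrinsics"]).max())
g=lambda d:cv2.cvtColor(np.ascontiguousarray(d["pixels"]),cv2.COLOR_RGB2GRAY)
s=g(N["side"]);print("side col 397",list(zip(range(95,130),s[95:130,397])))
for r in range(100,126,3):print(r,s[r,386:412])
t=g(N["top"])
for r in range(284,304,2):print(r,t[r,458:484])
for dz in(0,-.011,-.02,.02):
  for dy in(-.0245,-.0175,.0175,.0245):
    q=p+R@np.array([0,dy,dz]);print(dz,dy,proj(N["side"],q),proj(N["top"],q))
```

```text
[ 0.4497 -0.3205  0.1589] 0.035045410506239355 [ 0.217   0.0948 -0.2108]
top ext same 0.0
side ext same 0.0
side col 397 [(95, np.uint8(47)), (96, np.uint8(46)), (97, np.uint8(44)), (98, np.uint8(35)), (99, np.uint8(32)), (100, np.uint8(21)), (101, np.uint8(27)), (102, np.uint8(27)), (103, np.uint8(32)), (104, np.uint8(29)), (105, np.uint8(36)), (106, np.uint8(56)), (107, np.uint8(35)), (108, np.uint8(29)), (109, np.uint8(24)), (110, np.uint8(17)), (111, np.uint8(25)), (112, np.uint8(42)), (113, np.uint8(36)), (114, np.uint8(28)), (115, np.uint8(34)), (116, np.uint8(33)), (117, np.uint8(27)), (118, np.uint8(38)), (119, np.uint8(34)), (120, np.uint8(32)), (121, np.uint8(33)), (122, np.uint8(64)), (123, np.uint8(110)), (124, np.uint8(85)), (125, np.uint8(67)), (126, np.uint8(60)), (127, np.uint8(55)), (128, np.uint8(59)), (129, np.uint8(61))]
100 [58 61 56 61 52 38 23 23 29 31 26 21 22 17 23 23 20 26 26 34 51 48 54 58 63 61]
103 [64 58 58 61 55 38 25 20 17 19 22 32 26 23 26 23 17 28 20 29 44 53 53 60 61 59]
106 [60 61 53 61 52 39 28 34 48 48 53 56 43 39 28 23 24 20 24 35 47 59 60 59 60
[... 1826 characters left out ...]
295.6529]
0 0.0245 [395.8702 128.4796] [468.7207 295.1868]
-0.011 -0.0245 [400.8583 114.897 ] [492.5987 298.4064]
-0.011 -0.0175 [400.222  116.1976] [489.394  297.9351]
-0.011 0.0175 [396.9627 122.8591] [473.3827 295.5805]
-0.011 0.0245 [396.2949 124.2241] [470.1829 295.1099]
-0.02 -0.0245 [401.2202 111.435 ] [493.9935 298.3683]
-0.02 -0.0175 [400.5825 112.7276] [490.7634 297.8933]
-0.02 0.0175 [397.3154 119.3492] [474.6254 295.5201]
-0.02 0.0245 [396.6459 120.7061] [471.4002 295.0459]
0.02 -0.0245 [399.6363 126.5862] [487.9565 298.5332]
0.02 -0.0175 [399.005  127.9127] [484.8364 298.0743]
0.02 0.0175 [395.7724 134.7042] [469.2472 295.7812]
0.02 0.0245 [395.1103 136.0953] [466.1317 295.3229]
```

The fingertips stand about 12 mm behind the reported TCP (partly open), not ahead of it: they closed on the puck's top face. I'll go lower, watching the force.

Call:
nudge_tcp(moves=[0,0,0,0,0.07,0,0,0,0,0.07,0,0,0.04,0,0.07,0,0,0.04,0,0.07,0,0,0.03,0,0.07,0,0,0.01,0,0.07,0,0,0.005,0,0.07,0,0,0.005,0,0.07,0,0,0.005,0,0.07,0,0,0,0,0.07], clamp_n=40)

```text
time_s: 5.8
position: [0.4502, -0.321, 0.0247]
tool_rot: [[-0.99, 0.139, 0.0], [0.139, 0.99, -0.0], [-0.0, -0.0, -1.0]]
ft_force: [0.3, -1.2, 0.4]
grip_width: 0.0702
gripper_force: 0.0
```

Call:
nudge_tcp(moves=[0,0,0.003,0,0.07,0,0,0.003,0,0.07,0,0,0.003,0,0.07,0,0,0.003,0,0.07,0,0,0,0,0.07,0,0,0,0,0.07])

```text
time_s: 6.4
position: [0.4501, -0.3209, 0.0124]
tool_rot: [[-0.99, 0.139, -0.0], [0.139, 0.99, 0.0], [0.0, 0.0, -1.0]]
ft_force: [0.3, -0.4, -0.1]
grip_width: 0.0703
gripper_force: 0.0
```

Run:
```python
from rig import env
from h import *
S=env.get_image("side");g=cv2.cvtColor(np.ascontiguousarray(S["pixels"]),cv2.COLOR_RGB2GRAY)
p=env.observe();print(p["position"],p["grip_width"],p["ft_force"])
q=p["position"];R=p["tool_rot"]
for dz in(-.02,-.01,0,.01):print(dz,proj(S,q+R@[0,.035,dz]))
m=(g[140:200,375:420]<80);print("lowest dark row",140+np.where(m.any(1))[0].max())
cv2.imwrite("pics/p4.png",cv2.resize(S["pixels"][110:210,340:460,::-1],None,fx=5,fy=5))
```

```text
[ 0.4500962  -0.32095552  0.01245417] 0.06985141501180185 [-0.14136209 -0.63362847  0.05344912]
-0.02 [390.17029274 176.24826103]
-0.01 [389.83417173 179.63010635]
0 [389.50127917 182.97946892]
0.01 [389.17156877 186.29681449]
lowest dark row 177
```

View pics/p4.png

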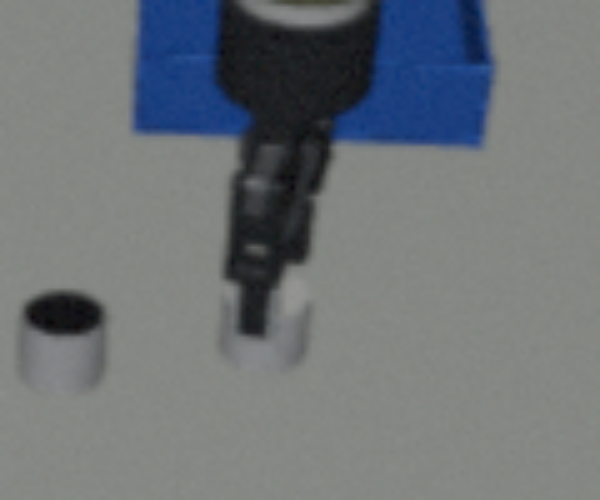

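The crop shows the near finger in front of the puck, its tip at about row 177 (≈30 mm above the bench). Going 13 mm lower, then closing.

Call:
nudge_tcp(moves=[0,0,0.004,0,0.07,0,0,0.004,0,0.07,0,0,0.003,0,0.07,0,0,0.002,0,0.07,0,0,0,0,0.07], clamp_n=40)

```text
time_s: 6.95
position: [0.45, -0.3208, -0.0009]
tool_rot: [[-0.99, 0.139, -0.0], [0.139, 0.99, 0.0], [0.0, 0.0, -1.0]]
ft_force: [-0.2, -0.5, 0.2]
grip_width: 0.0699
gripper_force: 0.0
```

Call:
nudge_tcp(moves=[0,0,0,0,0.035,0,0,0,0,0.035,0,0,0,0,0.035,0,0,0,0,0.035,0,0,0,0,0.035])

```text
time_s: 7.45
position: [0.4502, -0.3211, -0.0002]
tool_rot: [[-0.99, 0.139, 0.0], [0.139, 0.99, -0.0], [-0.001, -0.0, -1.0]]
ft_force: [-0.6, 0.8, 4.9]
grip_width: 0.0428
gripper_force: 40.8
```

Call:
nudge_tcp(moves=[0,0,-0.01,0,0.035,0,0,-0.03,0,0.035,0,0,-0.04,0,0.035,0,0,-0.04,0,0.035,-0.002,0.04,0,0,0.035,-0.002,0.04,0,0,0.035,-0.002,0.04,0,0,0.035,-0.002,0.04,0,0,0.035,-0.002,0.04,0,0,0.035,-0.002,0.04,0,0,0.035])

```text
time_s: 8.45
position: [0.4951, -0.0833, 0.1198]
tool_rot: [[-0.99, 0.139, -0.0], [0.139, 0.99, 0.0], [0.0, 0.0, -1.0]]
ft_force: [0.7, -0.0, -0.6]
grip_width: 0.0427
gripper_force: 40.9
```

Call:
nudge_tcp(moves=[-0.002,0.04,0,0,0.035,-0.002,0.04,0,0,0.035,-0.002,0.04,0,0,0.035,-0.002,0.03,0,0,0.035,0,0,0,0,0.035,0,0,0,0,0.035,0,0,0,0,0.035])

```text
time_s: 9.15
position: [0.5238, 0.0617, 0.1195]
tool_rot: [[-0.99, 0.14, -0.0], [0.14, 0.99, -0.0], [0.0, -0.0, -1.0]]
ft_force: [-0.0, -0.5, -2.0]
grip_width: 0.0426
gripper_force: 41.0
```

```bash
python3 go.py .5292 .0889 .0135 82
```

```text
d [-0.0016  0.0277  0.106 ] turn -0.02 tilt [-0.0002 -0.0002] t 9.15 q [ -6.  25.  87.  -0.  68. -88.] w 0.0426429096333767 ft [-0.  -0.5 -2. ]
```

Call:
nudge_tcp(moves=[-0.0008,0.014,0,0,0.035,-0.0008,0.0137,0,0,0.035,0,0,0,0,0.035,0,0,0.03,0,0.035,0,0,0.03,0,0.035,0,0,0.02,0,0.035,0,0,0,0,0.035,0,0,0,0,0.035])

```text
time_s: 9.95
position: [0.5297, 0.0897, 0.0399]
tool_rot: [[-0.99, 0.139, 0.0], [0.139, 0.99, -0.0], [-0.0, -0.0, -1.0]]
ft_force: [-0.4, 0.5, -0.1]
grip_width: 0.0428
gripper_force: 41.0
```

```bash
python3 go.py .5292 .0889 .0135 82
```

Run:
```python
from rig import env
from h import *
T=env.get_image("top");S=env.get_image("side")
a=cv2.resize(S["pixels"][200:330,250:400],None,fx=4,fy=4)[:,:,::-1]
cv2.imwrite("pics/p5.png",a)
for z in(.027,.061):print(proj(S,[.5292,.0889,z]))
print("ring",proj(S,[.5292,.0889,.02]))
```

```text
d [ 0.0004 -0.0009  0.0264] turn 0.03 tilt [ 0.0002 -0.0001] t 9.95 q [ -3.  32.  91.  -0.  57. -85.] w 0.042791180682977506 ft [-0.4  0.5 -0.1]
[334.6098201  278.35453588]
[334.90702853 265.72015162]
ring [334.55014845 280.89118849]
```

View pics/p5.png

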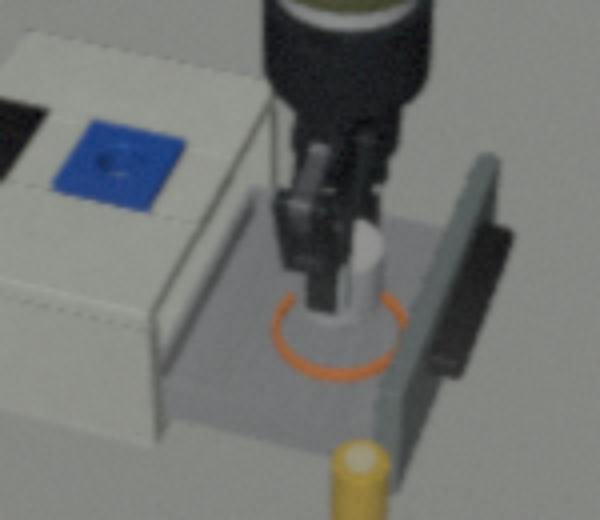

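The crop shows the held puck directly above the ring (ring centre at about pixel (335,281)). Lowering it the last 26 mm and releasing.

Call:
nudge_tcp(moves=[0,0,0.008,0,0.035,0,0,0.008,0,0.035,0,0,0.004,0,0.035,0,0,0.003,0,0.035,0,0,0.002,0,0.035,0,0,0.001,0,0.035,0,0,0,0,0.035,0,0,0,0,0.035])

```text
time_s: 10.85
position: [0.5296, 0.0897, 0.0138]
tool_rot: [[-0.99, 0.139, 0.001], [0.139, 0.99, -0.0], [-0.001, -0.0, -1.0]]
ft_force: [-0.8, -0.7, 4.1]
grip_width: 0.0427
gripper_force: 41.4
```

```bash
python3 go.py .5292 .0889 .0135 82
```

```text
d [ 0.0003 -0.0009  0.0003] turn 0.03 tilt [ 0.0007 -0.0001] t 10.85 q [ -3.  34.  92.  -0.  54. -85.] w 0.042653708236227154 ft [-0.8 -0.7  4.1]
```

Call:
nudge_tcp(moves=[0,0,0,0,0.05,0,0,0,0,0.06,0,0,0,0,0.065,0,0,0,0,0.065,0,0,-0.01,0,0.065,0,0,-0.03,0,0.065,0,0,-0.045,0,0.065,0,0,-0.045,0,0.065,0,0,0,0,0.065])

```text
time_s: 11.75
position: [0.532, 0.0898, 0.1498]
tool_rot: [[-0.99, 0.138, 0.012], [0.138, 0.99, -0.001], [-0.012, 0.001, -1.0]]
ft_force: [0.9, -0.3, -0.5]
grip_width: 0.0648
gripper_force: 0.0
```

Run:
```python
from rig import env
from h import *
import pickle
D=pickle.load(open("d0.pkl","rb"))
S=env.get_image("side");T=env.get_image("top")
c=big(mask(S,*OR,(310,260,360,300)));print("ring side",cen(c),"before [333.6 281.3]",cv2.boundingRect(c))
g=cv2.cvtColor(S["pixels"].copy(),cv2.COLOR_RGB2GRAY).astype(int);g0=cv2.cvtColor(D["side"]["pixels"].copy(),cv2.COLOR_RGB2GRAY).astype(int)
m=((np.abs(g-g0)>12)[262:300,312:360]).astype(np.uint8);n,l,st,ce=cv2.connectedComponentsWithStats(m);i=1+st[1:,4].argmax()
print("puck blob",st[i]+[312,262,0,0,0]);
for z in(.014,.048):print(proj(S,[.5292,.0889,z]))
cv2.imwrite("pics/p6.png",cv2.resize(np.hstack([S["pixels"][220:340,270:400],T["pixels"][190:310,240:370]])[:,:,::-1],None,fx=3,fy=3))
```

```bash
python3 go.py .405 .106 .14 82
```

```text
ring side [330.89967638 289.64401294] before [333.6 281.3] (318, 274, 29, 21)
puck blob [324 264  23  27 402]
[334.49940227 283.04841769]
[334.79192086 270.61339958]
d [ 0.1256 -0.0012  0.0043] turn 0.03 tilt [ 0.0023 -0.0002] t 11.85 q [ -3.  24.  84.  -0.  72. -85.] w 0.06467216809570166 ft [ 0.4  0.1 -1. ]
```

View pics/p6.png

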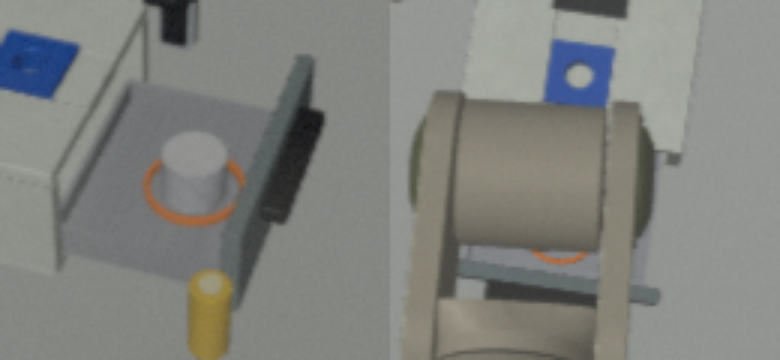

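The puck stands upright and centred in the orange ring in the side view. Now to push the drawer: fingers closed, go to in front of the pull and down.

Call:
nudge_tcp(moves=[0.03,0,0,0,0.0,0.035,0,0,0,0.0,0.035,0,0,0,0.0,0.0256,-0.0012,0,0,0.0,0,0,0,0,0.0,0,0,0.04,0,0.0,0,0,0.04,0,0.0,0,0,0.024,0,0.0,0,0,0,0,0.0,0,0,0,0,0.0])

```text
time_s: 12.85
position: [0.4052, 0.1059, 0.0394]
tool_rot: [[-0.99, 0.139, -0.001], [0.139, 0.99, 0.0], [0.001, -0.0, -1.0]]
ft_force: [-0.5, -0.7, 0.3]
grip_width: -0.0001
gripper_force: 0.0
```

```bash
python3 go.py .557 .085 .040 82
```

```text
d [-0.1532  0.0004 -0.0008] turn 0.01 tilt [-0.0011  0.    ] t 12.85 q [ -2.  24. 109.  -0.  47. -84.] w -6.16920884914677e-05 ft [-0.5 -0.7  0.3]
```

Call:
nudge_tcp(moves=[-0.015,0,0,0,0,-0.01,0,0,0,0,-0.005,0,0,0,0,-0.005,0,0,0,0,-0.005,0,0,0,0,-0.008,0,0,0,0,-0.01,0,0,0,0,-0.01,0,0,0,0,-0.01,0,0,0,0,-0.01,0,0,0,0])

```text
time_s: 13.85
position: [0.4929, 0.0937, 0.0394]
tool_rot: [[-0.99, 0.139, -0.0], [0.139, 0.99, 0.0], [0.0, 0.0, -1.0]]
ft_force: [-2.4, 0.9, 1.6]
grip_width: 0.0002
gripper_force: 1.3
```

Call:
nudge_tcp(moves=[-0.01,0,0,0,0,-0.01,0,0,0,0,-0.01,0,0,0,0,-0.01,0,0,0,0,-0.008,0,0,0,0,-0.006,0,0,0,0,-0.004,0,0,0,0,0,0,0,0,0])

```text
time_s: 14.65
position: [0.5501, 0.0855, 0.0394]
tool_rot: [[-0.99, 0.139, 0.001], [0.139, 0.99, -0.0], [-0.001, -0.0, -1.0]]
ft_force: [-0.7, -0.0, 0.2]
grip_width: 0.0
gripper_force: 0.0
```

```bash
python3 go.py .557 .085 .040 82
```

```text
d [-0.0069  0.0005 -0.0006] turn 0.02 tilt [ 0.0009 -0.0003] t 14.65 q [ -3.  34.  88.  -0.  59. -85.] w 3.590058650969096e-05 ft [-0.7 -0.   0.2]
```

Call:
nudge_tcp(moves=[-0.003,0,0,0,0,-0.003,0,0,0,0,-0.002,0,0,0,0,-0.001,0,0,0,0,0,0,0,0,0])

```text
time_s: 15.15
position: [0.5585, 0.0844, 0.0394]
tool_rot: [[-0.99, 0.139, 0.0], [0.139, 0.99, -0.0], [-0.0, -0.0, -1.0]]
ft_force: [-1.2, -0.8, 0.5]
grip_width: -0.0003
gripper_force: 0.4
```

Call:
nudge_tcp(moves=[-0.001,0,0,0,0,-0.001,0,0,0,0,0,0,0,0,0])

```text
time_s: 15.45
position: [0.5587, 0.0844, 0.0394]
tool_rot: [[-0.99, 0.139, -0.004], [0.139, 0.99, 0.0], [0.004, -0.0, -1.0]]
ft_force: [-8.6, -0.9, 5.6]
grip_width: -0.0003
gripper_force: 4.3
```

Call:
nudge_tcp(moves=[-0.001,0,0,0,0,-0.001,0,0,0,0,0,0,0,0,0])

```text
time_s: 15.75
position: [0.5587, 0.0844, 0.0394]
tool_rot: [[-0.99, 0.138, -0.009], [0.138, 0.99, 0.0], [0.009, -0.001, -1.0]]
ft_force: [-17.1, 0.7, 11.1]
grip_width: -0.0002
gripper_force: 8.5
```

Call:
nudge_tcp(moves=[0.01,0,0,0,0,0.02,0,0,0,0,0.02,0,0,0,0,0,0,-0.04,0,0,0,0,-0.045,0,0,0,0,-0.045,0,0,0,0,-0.045,0,0.05,0,0,-0.035,0,0.05,0,0,0,0,0.05,0,0,0,0,0.05])

```text
time_s: 16.75
position: [0.513, 0.0909, 0.2497]
tool_rot: [[-0.99, 0.139, 0.002], [0.139, 0.99, -0.0], [-0.002, 0.0, -1.0]]
ft_force: [0.2, 0.2, 0.1]
grip_width: 0.0504
gripper_force: 0.0
```

Run:
```python
from rig import env
from h import *
import pickle
np.set_printoptions(precision=4,suppress=True)
S=env.get_image("side");T=env.get_image("top");pickle.dump({"top":T,"side":S},open("d2.pkl","wb"))
bt=cen(big(mask(T,*BLUE,(140,255,175,290))));bs=cen(big(mask(S,*BLUE,(305,350,335,395))))
print("blue",bt,bs,tri(T,bt,S,bs))
g=cen(big(mask(S,*BLUE,(255,220,305,260))));print("guide side",g)
cv2.imwrite("pics/p7.png",S["pixels"][:,:,::-1])
```

```bash
python3 go.py .5006 .3996 .25 82
```

```text
blue [155.9856 271.428 ] [318.7413 374.3602] [0.5007 0.3989 0.1443]
guide side [279.2124 241.0317]
d [ 0.0546  0.3041 -0.0017] turn 0.02 tilt [-0.0018  0.0001] t 16.85 q [ -3.  18.  76.   0.  87. -85.] w 0.050073616295016936 ft [-1.   0.4  0.1]
```

Call:
nudge_tcp(moves=[0.006,0.034,0,0,0.05,0.006,0.034,0,0,0.05,0.006,0.034,0,0,0.05,0.006,0.034,0,0,0.05,0.006,0.034,0,0,0.05,0.006,0.034,0,0,0.05,0.006,0.034,0,0,0.05,0.006,0.033,0,0,0.05,0.0066,0.033,0,0,0.05,0,0,0,0,0.05])

```text
time_s: 17.85
position: [0.4998, 0.4027, 0.2469]
tool_rot: [[-0.991, 0.135, -0.003], [0.135, 0.991, -0.001], [0.003, -0.001, -1.0]]
ft_force: [-0.1, -0.7, -0.1]
grip_width: 0.0499
gripper_force: 0.0
```

Call:
nudge_tcp(moves=[0,0,0,0,0.05,0,0,0,0,0.05,0,0,0,0,0.05])

```text
time_s: 18.15
position: [0.5012, 0.3985, 0.2493]
tool_rot: [[-0.99, 0.14, -0.0], [0.14, 0.99, -0.0], [0.0, -0.0, -1.0]]
ft_force: [-0.1, -0.6, -0.0]
grip_width: 0.0502
gripper_force: 0.0
```

```bash
python3 go.py .5006 .3994 .122 82
```

```text
d [0.0007 0.0008 0.1273] turn -0.05 tilt [-0.0004 -0.0003] t 18.15 q [ 28.  30.  55.  -0.  95. -54.] w 0.05016771311684607 ft [-0.1 -0.6 -0. ]
```

Call:
nudge_tcp(moves=[0.0007,0.0008,0.02,0,0.05,0,0,0.02,0,0.05,0,0,0.015,0,0.05,0,0,0.015,0,0.05,0,0,0.015,0,0.05,0,0,0.015,0,0.05,0,0,0.015,0,0.05,0,0,0.012,0,0.05,0,0,0,0,0.05,0,0,0,0,0.05])

```text
time_s: 19.15
position: [0.5006, 0.4002, 0.1229]
tool_rot: [[-0.99, 0.139, 0.0], [0.139, 0.99, 0.0], [-0.0, 0.0, -1.0]]
ft_force: [-0.7, 0.2, -0.2]
grip_width: 0.0502
gripper_force: 0.0
```

Call:
nudge_tcp(moves=[0,0,0,0,0.015,0,0,0,0,0.015,0,0,0,0,0.015,0,0,0,0,0.015,0,0,0,0,0.015,0,0,0,0,0.015], clamp_n=50)

```text
time_s: 19.75
position: [0.5006, 0.3998, 0.1233]
tool_rot: [[-0.99, 0.139, 0.001], [0.139, 0.99, -0.001], [-0.001, -0.001, -1.0]]
ft_force: [-2.2, -4.7, 6.1]
grip_width: 0.0209
gripper_force: 48.7
```

```bash
python3 go.py .5006 .3994 .122 82
```

```text
d [-0.0001 -0.0004  0.0013] turn 0.02 tilt [ 0.001 -0.001] t 19.75 q [ 28.  35.  67.  -0.  77. -54.] w 0.020887405783832344 ft [-2.2 -4.7  6.1]
```

Call:
nudge_tcp(moves=[0,0,-0.005,0,0.015,0,0,-0.015,0,0.015,0,0,-0.02,0,0.015,0,0,-0.02,0,0.015,0,0,-0.02,0,0.015,0,0,-0.03,0,0.015,0,0,-0.03,0,0.015,0,0,-0.025,0,0.015,0,0,0,0,0.015,0,0,0,0,0.015])

```text
time_s: 20.75
position: [0.5002, 0.4006, 0.287]
tool_rot: [[-0.99, 0.138, -0.0], [0.138, 0.99, 0.0], [0.0, 0.0, -1.0]]
ft_force: [0.5, 0.2, -1.9]
grip_width: 0.0211
gripper_force: 48.9
```

```bash
python3 go.py .6414 .0745 .290 82
```

```text
d [-0.185  -0.3034 -0.0032] turn 0.04 tilt [-0.0002  0.0005] t 20.75 q [ 28.  30.  50.   0. 100. -54.] w 0.02107298944328532 ft [ 0.5  0.2 -1.9]
```

Call:
nudge_tcp(moves=[-0.007,-0.012,0,0,0.015,-0.014,-0.023,0,0,0.015,-0.014,-0.023,0,0,0.015,-0.014,-0.023,0,0,0.015,-0.014,-0.023,0,0,0.015,-0.014,-0.023,0,0,0.015,-0.014,-0.023,0,0,0.015,-0.014,-0.023,0,0,0.015,-0.014,-0.023,0,0,0.015,-0.014,-0.023,0,0,0.015])

```text
time_s: 21.75
position: [0.6018, 0.163, 0.286]
tool_rot: [[-0.99, 0.139, -0.002], [0.139, 0.99, -0.0], [0.002, -0.001, -1.0]]
ft_force: [0.2, -0.4, -0.8]
grip_width: 0.0204
gripper_force: 48.9
```

Call:
nudge_tcp(moves=[-0.014,-0.023,0,0,0.015,-0.014,-0.023,0,0,0.015,-0.014,-0.023,0,0,0.015,-0.01,-0.0154,0,0,0.015,0,0,0,0,0.015,0,0,0,0,0.015,0,0,0,0,0.015,0,0,0.02,0,0.015,0,0,0.02,0,0.015,0,0,0,0,0.015])

```text
time_s: 22.75
position: [0.6402, 0.0753, 0.2449]
tool_rot: [[-0.99, 0.137, -0.005], [0.137, 0.991, 0.0], [0.005, -0.0, -1.0]]
ft_force: [0.2, 0.2, -1.0]
grip_width: 0.0204
gripper_force: 48.9
```

Call:
nudge_tcp(moves=[0,0,0.008,0,0.015,0,0,0,0,0.015,0,0,0,0,0.015,0,0,0,0,0.015])

```text
time_s: 23.15
position: [0.6416, 0.0743, 0.2402]
tool_rot: [[-0.99, 0.139, 0.001], [0.139, 0.99, -0.0], [-0.001, 0.0, -1.0]]
ft_force: [-0.6, 0.3, -0.8]
grip_width: 0.0209
gripper_force: 48.9
```

```bash
python3 go.py .6414 .0745 .243 82
```

Run:
```python
from rig import env
from h import *
import pickle
for i in range(1):
    N={n:env.get_image(n) for n in("top","side")}
pickle.dump(N,open("d3.pkl","wb"))
S,T=N["side"],N["top"]
a=cv2.resize(S["pixels"][170:270,240:330],None,fx=6,fy=6)[:,:,::-1];b=cv2.resize(T["pixels"][180:250,270:340],None,fx=3.7,fy=3.7)[:,:,::-1]
H=np.zeros((600,800,3),np.uint8);H[:600,:540]=a;H[:259,541:800]=b
cv2.imwrite("pics/p8.png",H)
```

```text
d [ 0.0003  0.0002 -0.0028] turn 0.03 tilt [ 0.0012 -0.0001] t 23.15 q [ -4.  31.  55.  -0.  94. -86.] w 0.020859257107668703 ft [-0.6  0.3 -0.8]
```

View pics/p8.png

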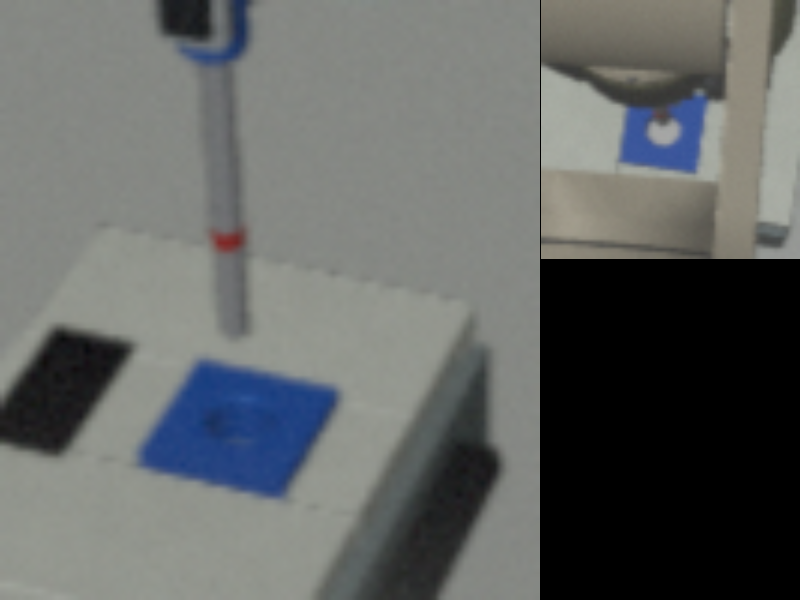

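The view shows the rod hanging just behind the bore in line with it: side-view tip at (279,226), red band (278,210), bore (280,240). In the top view the band is at (302,211) and the bore at (303,215), with the puck's white face showing through it. Measuring this precisely now.

Create meas.py:
```python
from h import *
import pickle,sys
np.set_printoptions(precision=4,suppress=True,linewidth=180)
B=pickle.load(open("d2.pkl","rb"));N=pickle.load(open(sys.argv[1],"rb"))
df=lambda n:np.abs(N[n]["pixels"].astype(int)-B[n]["pixels"]).max(2)
def bore(d,box):
    c=big(mask(d,*BLUE,box));return c
# guide centre from the clean pictures: contour on plane .096
G={}
for n,b in(("top",(280,195,325,235)),("side",(255,220,305,260))):
    c=bore(B[n],b);G[n]=np.array(cv2.minAreaRect((np.array([onz(B[n],p[0],.096) for p in c])[:,:2]*1e3).astype(np.float32))[0])/1e3
    print("guide",n,G[n],proj(B[n],[*G[n],.096]))
t=B["top"]["pixels"];hole=cv2.inRange(np.ascontiguousarray(t[205:226,292:314]),(110,110,110),(255,255,255))
print("bore top px",cen(big(hole))+[292,205],[onz(B["top"],cen(big(hole))+[292,205],z)[:2] for z in(.096,.078,.048)])
```

Create m1.py:
```python
exec(open("meas.py").read())
d=df("side");ys=[];xs=[]
for r in range(184,228,2):
    w=np.clip(d[r,268:292]-14,0,None)
    if w.sum()>60: ys.append(r);xs.append(268+(w*np.arange(24)).sum()/w.sum())
print(np.c_[ys,xs].T)
d=df("top")
print("top diff");print(d[204:226,294:314])
print("red top",[(c,r) for r in range(200,226) for c in range(290,316) if N["top"]["pixels"][r,c,0]>1.5*N["top"]["pixels"][r,c,1]])
R=cv2.inRange(cv2.cvtColor(N["side"]["pixels"].copy(),cv2.COLOR_RGB2HSV)[200:220,265:295],(0,130,60),(8,255,255))|cv2.inRange(cv2.cvtColor(N["side"]["pixels"].copy(),cv2.COLOR_RGB2HSV)[200:220,265:295],(172,130,60),(180,255,255))
print("red side",cen(big(R))+[265,200])
for z in(.096,.132,.172,.242):print(z,proj(N["side"],[.6416,.0743,z]),proj(N["top"],[.6416,.0743,z]))
```

```bash
python3 m1.py d3.pkl
```

```text
guide top [0.6414 0.0724] [302.6215 214.4183]
guide side [0.6412 0.077 ] [279.2413 240.8202]
bore top px [302.8413 215.0595] [array([0.6399, 0.0719]), array([0.6429, 0.0723]), array([0.6479, 0.0731])]
[[184.     186.     188.     190.     192.     194.     196.     198.     200.     202.     204.     206.     208.     210.     212.     214.     216.     218.     220.
  222.     224.    ]
 [276.3158 276.3793 276.4875 276.8421 276.6    277.0909 277.5244 277.4533 277.6627 277.7671 277.6136 277.8378 277.8649 277.745  278.0408 278.1597 278.5429 278.3913 278.609
  278.9655 278.9379]]
top diff
[[ 88  91  95  94  92  92  92  95  94  94  98  99 100  99 104 101  98  69  43  49]
 [ 92  98 100  93  96  96  99  95  99  98 100  95  98  97  94  96  87  40  15  26]
 [ 93  93  96  98 100  96  99  97  97  96  95  96  96  91  77  71  66  18   5   8]
 [ 94  95  98  98  99 100  98  96  96  93  90  84  78  58  18   6   5   2   3   2]
 [ 70  81  85  81  82  87  90  90  89  85  60  42  40  26   6   2   4   2   3   3]
 [  5  20  29  27  26  36  60  73  66  64  35  13   3   5   5   4   2   4   7   2]
 [  4   
[... 844 characters left out ...]
  3   4   2   3   4   3   4   3   5   3   3   5   3   5   3]
 [  3   3   4   5   2   4   3   3   4   4   3   3   2   2   6   2   5   5   4   1]
 [  3   5   3   5   4   2   2   4   3   1   3   3   6   5   2   4   8   3   2   5]
 [  3   4   3   4   2   3   6   2   2   4   2   2   3   2   3   2   3   4   3   7]
 [ 11  11  12   9   7   5   7   6  10   5   3   3   3   3   2   4   1   3  18  44]
 [ 57  47  46  44  33  25  29  31  28  22  13  17  12   8   6   4   5   9  24  52]]
red top []
red side [277.5    209.8333]
0.096 [279.3897 239.9187] [301.8202 214.3331]
0.132 [278.4548 225.4355] [301.4034 211.7128]
0.172 [277.3648 208.5508] [300.9103 208.6132]
0.242 [275.315  176.7974] [299.9615 202.6493]
```

Call:
nudge_tcp(moves=[0,0,0.006,0,0.015,0,0,0.006,0,0.015,0,0,0.006,0,0.015,0,0,0.006,0,0.015,0,0,0.003,0,0.015,0,0,0,0,0.015,0,0,0,0,0.015])

```text
time_s: 23.95
position: [0.6415, 0.0743, 0.2126]
tool_rot: [[-0.99, 0.139, 0.0], [0.139, 0.99, -0.0], [-0.0, 0.0, -1.0]]
ft_force: [-0.3, 0.1, -0.1]
grip_width: 0.0207
gripper_force: 48.9
```

Create m2.py:
```python
from rig import env
import pickle
pickle.dump({n:env.get_image(n) for n in("top","side")},open("d4.pkl","wb"))
```

```bash
python3 m2.py
python3 - d4.pkl <<'E'
exec(open("meas.py").read())
from rig import env
o=env.observe();p=o["position"];print(p,o["ft_force"])
d=df("side");S=N["side"];T=N["top"]
for r in range(226,244):
    w=np.clip(d[r,268:292]-12,0,None)
    if w.sum()>40:print(r,round(268+(w*np.arange(24)).sum()/w.sum(),2),(w>10).sum())
print("pred tip",proj(S,p-[0,0,.108]),proj(T,p-[0,0,.108]))
# bore rim in clean side picture
g=B["side"]["pixels"].astype(int)
print("side bore, green");print(g[232:250,266:296,1])
dt=df("top")[206:224,294:314];print("top");print(dt)
E
```

```text
guide top [0.6414 0.0724] [302.6215 214.4183]
guide side [0.6412 0.077 ] [279.2413 240.8202]
bore top px [302.8413 215.0595] [array([0.6399, 0.0719]), array([0.6429, 0.0723]), array([0.6479, 0.0731])]
[0.6416 0.0743 0.2128] [-0.2064  0.3113 -1.7131]
226 279.19 5
227 279.25 5
228 279.35 5
229 279.29 5
230 279.74 4
231 279.06 5
232 278.79 5
233 279.0 5
234 279.1 6
235 279.05 6
236 279.17 6
237 278.91 4
pred tip [279.1821 236.4453] [301.739  213.7189]
side bore, green
[[149 151 149 148 135 108  75  66  65  66  65  72  63  67  71  76  84  91  96 105 114 130 142 148 148 149 150 151 150 149]
 [150 149 149 147 121  86  69  62  63  66  66  65  67  63  68  67  66  70  66  69  76  87  93 105 111 120 131 140 147 151]
 [149 150 147 134  99  69  66  68  68  68  69  63  61  64  66  67  64  70  68  70  67  67  71  70  75  83  93  92 105 115]
 [149 149 140 109  80  68  66  60  64  64  63  65  65  71  75  70  70  64
[... 2571 characters left out ...]
11   2   4   3   4   2   3   4   6]
 [  2   2  10   2   1   4   3   2  16  18   7   2   3   2   1   4   3   2   3   2]
 [  6   2   3   3   4   1   3   3   3   3   2   2   4   4   3   6   5   3   3   5]
 [  4   2   3   3   3   3   3   2   2   2   0   3   4   2   8   5   4   4   1   2]
 [  4   5   2   3   4   2   3   1   1   4   4   1   2   1   5   4   3   4   1   3]
 [  4   3   3   4   4   4   5   2   4   3   2   3   3   4   3   2   1   6   3   3]
 [  3   7   4   3   2   3   3   3   3   3   3   5   1   2   4   1   3   5   1   3]
 [  4   4   5   3   4   2   1   3   4   2   5   4   2   3   2   3   4   3   2   4]
 [  2   3   3   2   3   3   3   4   2   4   1   3   5   2   3   5   2   2   3  11]]
```

Call:
nudge_tcp(moves=[0,0,0.006,0,0.015,0,0,0.006,0,0.015,0,0,0.006,0,0.015,0,0,0.005,0,0.015,0,0,0.005,0,0.015,0,0,0.005,0,0.015,0,0,0,0,0.015,0,0,0,0,0.015])

```text
time_s: 24.85
position: [0.6415, 0.0742, 0.1794]
tool_rot: [[-0.99, 0.139, 0.0], [0.139, 0.99, -0.0], [-0.0, -0.0, -1.0]]
ft_force: [0.2, 0.7, -1.2]
grip_width: 0.0205
gripper_force: 48.9
```

Call:
nudge_tcp(moves=[0,0,0.005,0,0.015,0,0,0.004,0,0.015,0,0,0.003,0,0.015,0,0,0.001,0,0.015,0,0,0,0,0.015,0,0,0,0,0.015,0,0,0,0,0.015])

```text
time_s: 25.55
position: [0.6415, 0.0743, 0.1666]
tool_rot: [[-0.99, 0.139, 0.0], [0.139, 0.99, -0.0], [-0.0, 0.0, -1.0]]
ft_force: [-0.4, 0.7, -0.8]
grip_width: 0.0211
gripper_force: 48.9
```

```bash
python3 m2.py
python3 - d4.pkl <<'E'
exec(open("meas.py").read())
from rig import env
o=env.observe();p=o["position"];print(p,o["ft_force"],o["gripper_force"],o["qvel"])
d=df("side");S=N["side"];T=N["top"]
for r in range(214,246):
    w=np.clip(d[r,268:292]-12,0,None);px=S["pixels"][r,277:283].astype(int)
    if w.sum()>40:print(r,round(268+(w*np.arange(24)).sum()/w.sum(),2),"red-green",(px[:,0]-px[:,1]))
print("pred col/row at guide top",proj(S,[*p[:2],.096]),proj(T,[*p[:2],.096]))
print(df("top")[206:222,294:314])
E
```

```text
guide top [0.6414 0.0724] [302.6215 214.4183]
guide side [0.6412 0.077 ] [279.2413 240.8202]
bore top px [302.8413 215.0595] [array([0.6399, 0.0719]), array([0.6429, 0.0723]), array([0.6479, 0.0731])]
[0.6415 0.0742 0.1666] [ 0.2522  1.2229 -0.5571] 48.89812767505646 [ 0.0463 -0.0607  0.0578  0.0679  0.0076 -0.0133]
214 277.97 red-green [-4 -5 -4 -4 -3 -2]
215 278.02 red-green [-3 -3 -2 -2 -3 -3]
216 278.17 red-green [-2 -3 -4 -4 -2 -2]
217 278.27 red-green [-1 -2 -1 -3 -2 -3]
218 278.39 red-green [-3  0 -2  1 -2 -3]
219 278.42 red-green [-2 -2 -3 -2 -3 -3]
220 278.37 red-green [-4 -3 -1 -2 -2 -2]
221 278.46 red-green [-2 -4 -1 -1 -1 -4]
222 278.47 red-green [-1 -2 -1 -3 -2 -3]
223 278.43 red-green [-3 -3 -2 -3 -2 
[... 1552 characters left out ...]
07  95  81  52  17   5   1   3   3]
 [ 86  93  93  87  67  93 102 105 106 105 106  85  61  49  17   3   2   5   5   1]
 [ 31  50  65  62  59  75  84  93 105 103  88  32   8   4   3   3   3   4   2   2]
 [  9   4   7   4   4   6  11  46  88  98  87  39   8   1   2   3   3   4   1   2]
 [  3   3   2   3   2   1   1  26  67  87  84  53  17   2   4   2   3   3   2   3]
 [  2   1   3   1   1   3   2  25  58  79  79  45  13   4   4   3   3   4   3   4]
 [  2   5   4   5   3   3   4   5  19  36  23   9   4   2   3   2   2   3   3   4]
 [  3   3   7   3   3   4   2   4   3   5   3   1   3   3   3   3   6   2   4   3]
 [  4   6   3   3   2   3   3   3   3   4   3   3   5   4   6   2   3   4   4   5]]
```

Call:
nudge_tcp(moves=[0,0,0,0,0.015,0,0,0,0,0.015,0,0,0,0,0.015,0,0,0,0,0.015,0,0,0,0,0.015,0,0,0,0,0.015,0,0,0,0,0.015,0,0,0,0,0.015])

```text
time_s: 26.45
position: [0.6415, 0.0742, 0.1664]
tool_rot: [[-0.99, 0.139, -0.0], [0.139, 0.99, -0.0], [0.0, -0.0, -1.0]]
ft_force: [-0.3, -0.4, -0.7]
grip_width: 0.0206
gripper_force: 48.9
```

```bash
python3 -c "
from rig import env
print(env.close_job())"
```

```text
the job is handed in; nothing more can be done
None
```

I handed the job in at 26.5 s (no verdict was returned): the white puck is in its nest, the drawer is pushed to its stop, and the blue probe is held still in the guide, by the camera within about 1 mm of the bore axis and with its red band about 2 mm above the guide top.

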